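# Set the positioner dial to its long scale line and confirm with the button

## Robot

A 6-joint arm with a two-finger parallel gripper is mounted at the origin on a cart in front of the work surface, level with it; the furniture and walls round the work are solid. World frame = base frame: x ahead of the robot, y to its left, z up, the work surface at z = 0. Lengths are in m, angles in rad, forces in N, time in s.
With the tool pointing down it reaches from about 0.35 to 0.775 m from the base axis. Payload 7.3 kg.
Tool frame: the origin (TCP) lies at the centre of the arm's flange, where the gripper is bolted on; the fingertips stand 178 mm ahead of it and the grasp point (between the pads) lies robot.pinch_z ahead of it (robot.pinch_z is the distance from the TCP to the grasp point, in m); x points along the fingers, z is the direction in which the jaws open and shut, and the axes are right-handed (so a half turn about x gives the same grasp; the last joint's range is limited). The gripper opens to 92 mm and grips with 3 to 60 N. Pads are 19 mm wide; open, the fingers measure 130 mm over their backs; the gripper's body (75 mm by 190 mm) begins 47 mm behind the grasp point.
Start: joints at [1.026, 0.342, 1.524, -0, 1.275, -0.146], TCP at [0.204, 0.484, 0.405] pointing down, gripper open.
Joint ranges: [-2.53, 2.53], [-0.77, 2.02], [0.04, 2.7], [-1, 4.14], [0.28, 2.66], [-3.11, 3.11]. Speed limits (rad/s): [2.57, 2.57, 3.14, 3.14, 3.14, 3.14].

## Interface

Orientations are given as [roll, pitch, yaw] about the fixed x, y, z axes, in that order (R = Rz(yaw) Ry(pitch) Rx(roll)).
In Python, from cell import robot gives the robot as it stands.
- The arm moves only by the shell command python3 -m jog 'ROWS' [FORCE]. ROWS is JSON, a list of rows, each an object of numbers: "fingers": the closure, from 0 (fully open) to 1 (shut); "x", "y", "z": the shift along the tool's x, y, z in cm; "spin": the turn about the tool's x in degrees. A call has 1 to 5 rows; each row is the pose to reach, as a shift and turn from the pose commanded when the call began, along the tool's axes at that moment; what a row does not reach only later rows make up. A row lasts 1/8 s, in which the tool goes at most 62.5 mm and 10.7 degrees, less where a joint would pass 70% of its speed; a pose out of reach is approached as far as the arm can. A call with a gripper value outside its range is refused whole. The fingers move at their own pace and stop on an object; FORCE is the grip in N (left out, the last holds). Time passes only in rows, so rows that repeat a pose let the fingers close. It gives the time, the measured TCP pose, the force and the opening at its end, in the units of the state.
- robot.observe(): the state, without advancing time (a new reading comes with each control period).
- robot.read_camera(name): name is "side" or "top" or "wrist"; returns a dict with "color" (420x560x3 uint8, red, green, blue), "mtx" (3x3 intrinsics, pixels), "view" (4x4, takes a point from world to camera coordinates); the wrist camera has in their place "T_tool_cam" (4x4, takes a point from camera to tool coordinates, whose origin is the TCP and whose axes are the tool frame's). Camera axes: x right, y down, z forward; pixel columns grow to the right and rows downward; lengths in m; the calibration is good to about 2 mm. A picture is of the moment at which its call begins: read the wrist's pose just before it. There is no depth.
- robot.hand_in(): hands the job in, once; it reports no verdict.
Trained networks look in a picture, given as the dict that the camera call returned (one of the last four; its "shot" number tells which), for a name from the list of things; names that differ only in an ending like _2 or _b are one class to them, and where a whole thing is asked for, a point or a joint stands for the part that bears it (a point fixed in the world has none). Each returns a list of dicts, best first, with "conf" (0 to 1); they miss things now and then, are a little off and sometimes report something else, mostly with a low value. They report only what shows in the picture. A call takes as long as a camera call.
- robot.look_for(target, picture): "xy" ([column, row] in pixels, amid what is visible of it).
The state is a dict: "time": time; "qpos": joint angles; "qvel": joint speeds; "joint_efforts": joint torques, N m; "tool_pos": TCP position; "tool_rot": TCP orientation; "contact_force": force on the tool from outside, world axes, zero at the start; "torque": the same for the moment, N m; "opening": finger opening in m.
Only numpy, scipy, OpenCV 4.12 (cv2) and the standard library are available. Lean on these libraries where they do the work, as an engineer would, in place of code of your own. Each camera call takes 0.05 s, during which the arm holds its last target. There are 200 camera calls.

## Task

Push the dial of the rotary positioner round by its peg, gently and with the fingertips only, until the index line on the dial lines up with the one long line of the scale around it. Then, with the dial set, press the round button on the same plate all the way down, let it come up, and leave the dial set. Do not pinch the peg, and leave the loose things around it where they are.

Things in the scene. Friction and masses are not known exactly. Their poses are not given: they have to be found in the camera images.
- unit: Rotary positioner: grey plate 210 x 164 mm, 30 mm high, fixed to the bench. Origin on its underside, under the dial's axis; z up; at yaw 0 its x points away from the robot. The plate reaches from -82 to +128 mm (button end) along x and +/-82 mm along y. A bright ring of 80 mm radius on its top carries 24 black scale lines, one every 15 degrees.
- dial: Bare-metal dial, 96 mm across; underside 31 mm, top face 47 mm above the bench (hub cap 24 mm wide, 3 mm higher). Origin on its axis at its underside, z up. It turns both ways without stops and stays where it is left; turning takes about 0.12 N m (3.3 N at the peg). The dial is set when its yaw equals the unit's yaw: index line along its -x, peg on its +x.
- index_mark (a point): Outer end of the dial's index line (black, 2.6 mm wide, from near the hub to the rim), 50 mm from the dial's axis along the dial's -x, at the level of its underside; turns with the dial.
- long_line (a point): Inner end of the one long scale line (26 mm; the other 23 are 8 mm), 50 mm from the dial's axis along the unit's -x, on the side towards the robot. It coincides with index_mark when the dial is set.
- peg_top (a point): Centre of the top of the driving peg: black, upright, 16 mm diameter, standing 32 mm above the dial's top face (top at 79 mm above the bench), 36 mm from the dial's axis, opposite the index line. Push it sideways.
- set_button_top (a point): Centre of the top of the round metal push button (28 mm diameter, in a dark housing) near the far end of the plate, at x = 100, y = -35 mm in the unit's frame, 52 mm above the bench when up. It is pressed straight down.
- set_button (a joint): Travel of the button: 0 m up, 0.006 m fully down; a spring returns it; fully down takes 5 N.
- bushing_1: Loose brass bushing, 26 mm diameter, 22 mm high, standing on the plate beside the button; origin at the centre of its underside. Not to be moved.
- turned_part_3: Loose stepped dark steel part, 45 mm diameter, 60 mm high, standing on the bench beyond the plate; origin at the centre of its underside. Not to be moved.
- tape_measure: Loose orange tape measure, 66 x 74 x 35 mm, lying on the bench to the left of the plate; origin at the centre of its underside. Not to be moved.
- test_block: Loose drilled steel block, 42 x 58 x 34 mm, lying on the bench to the left of the plate; origin at the centre of its underside. Not to be moved.

How it is judged:
On the way, in this order (a step that is already met when the one before it is completed fails the run):
1. the dial's index line is lined up with the long scale line (horizontal distance between index_mark and long_line below 0.003 m), for 0.3 s.
2. the button is pressed down with the dial set (value of joint set_button above 0.0045 m and horizontal distance between index_mark and long_line below 0.003 m), for 0.05 s.
At the end, for the whole second after the job is handed in: The outer end of the index line lies within 3 mm (about 3.4 degrees) of the inner end of the long scale line, the button has been pressed and is up again, and every loose thing is within 15 mm of where it stood (horizontal distance between index_mark and long_line below 0.003 m and value of joint set_button below 0.0015 m and distance of each of bushing_1, turned_part_3, tape_measure, test_block from where it was at the start of the episode below 0.015 m); the robot touches nothing.
It fails at once if the button is pressed while the dial is not set (value of joint set_button above 0.003 m and not (horizontal distance between index_mark and long_line below 0.003 m)).
It fails at once if the dial or its peg is pinched or pushed hard (over 25 N) (contact force between the fingers and dial above 25 N).
It fails at once if a loose thing is moved or lifted (over 15 mm) (distance of any of bushing_1, turned_part_3, tape_measure, test_block from where it was at the start of the episode above 0.015 m).
It also fails if it takes over 45 s, if anything falls off the work surface, if the arm or the gripper's body presses on something with over 40 N, if the wrist force passes 120 N, or if a joint passes its speed limit or range.

## Working session

There is one attempt and no reset: what is moved stays moved. The work goes in short steps, Python scripts to look and compute and a shell command to move; the robot and the scene stay as the last step left them, time stands still between calls to the robot, and variables do not carry over. Pictures are saved under pics/ and viewed, on a budget of 10 in all, crops included, one or two more only if the job needs it, and the job is handed in when it is done.

```bash
ls; mkdir -p pics; cat > h.py <<'E'
import numpy as np, cv2
from cell import robot
from scipy.spatial.transform import Rotation as R
def T_tool():
    s=robot.observe(); T=np.eye(4); T[:3,:3]=R.from_euler('xyz',s['tool_rot']).as_matrix(); T[:3,3]=s['tool_pos']; return T
def shot(name):
    T=T_tool(); p=robot.read_camera(name)
    p['V']=np.array(p['view']) if 'view' in p else np.linalg.inv(T@np.array(p['T_tool_cam']))
    return p
def ray(p,uv):
    Ti=np.linalg.inv(p['V']); d=Ti[:3,:3]@np.linalg.inv(p['mtx'])@[uv[0],uv[1],1]; return Ti[:3,3],d/np.linalg.norm(d)
def onz(p,uv,z):
    o,d=ray(p,uv); return o+d*(z-o[2])/d[2]
def tri(obs):
    A=np.zeros((3,3));b=np.zeros(3)
    for p,uv in obs:
        o,d=ray(p,uv);M=np.eye(3)-np.outer(d,d);A+=M;b+=M@o
    return np.linalg.solve(A,b)
def proj(p,X):
    c=p['V']@np.append(X,1); q=np.array(p['mtx'])@c[:3]; return q[:2]/q[2]
def save(p,f): cv2.imwrite('pics/'+f,p['color'][:,:,::-1])
E
python3 - <<'E'
from h import *
s=robot.observe();print({k:np.round(v,3) for k,v in s.items()},robot.pinch_z, T_tool().round(3).tolist())
P={n:shot(n) for n in('top','side','wrist')}
for n,p in P.items():
    save(p,n+'0.png')
    print(n,np.linalg.inv(p['V'])[:3,3].round(3))
    for t in('peg_top','index_mark','long_line','set_button_top','unit','dial','bushing_1','turned_part_3','tape_measure','test_block'):
        try: print(t,[(np.round(d['xy'],1).tolist(),round(d['conf'],2)) for d in robot.look_for(t,p)[:2]])
        except Exception as e: print(t,e)
E
```

```text
pics
{'time': np.float64(0.0), 'qpos': array([ 1.026,  0.343,  1.525,  0.   ,  1.275, -0.146]), 'qvel': array([-0.   , -0.   , -0.   , -0.   , -0.001, -0.   ]), 'joint_efforts': array([ 1.0000e-03, -4.3124e+01, -2.4422e+01,  7.2000e-02,  5.6000e-02,
       -0.0000e+00]), 'tool_pos': array([0.204, 0.484, 0.404]), 'tool_rot': array([ 2.984,  1.569, -2.128]), 'contact_force': array([0.379, 0.306, 0.286]), 'torque': array([0.006, 0.039, 0.001]), 'opening': np.float64(0.092)} 0.1592 [[-0.001, -0.922, 0.388, 0.204], [-0.001, 0.388, 0.922, 0.484], [-1.0, 0.0, -0.001, 0.404], [0.0, 0.0, 0.0, 1.0]]
top [ 0.404 -0.085  1.206]
peg_top [([347.6, 245.9], 0.81)]
index_mark [([348.4, 242.9], 0.76)]
long_line [([345.8, 233.7], 0.82)]
set_button_top []
unit [([346.6, 238.7], 0.84)]
dial [([346.7, 242.7], 0.69)]
bushing_1 [([314.3, 203.5], 0.44), ([357.3, 202.7], 0.2)]
turned_part_3 [([318.7, 155.1], 0.74)]
tape_measure [([185.7, 271.7], 0.68), ([280.7, 267.7], 0.56)]
test_block [([279.7, 269.6], 0.6), ([346.9, 242.1], 0.24)]
side [ 0.38  -0.678  0.605]
peg_top [([258.7, 299.9], 0.8)]
index_mark [([260.9, 304.7], 0.91)]
long_line [([270.1, 311.2], 0.89)]
set_button_top [([321.8, 294.7], 0.72)]
unit [([270.4, 310.8], 0.63), ([321.5, 291.9], 0.52)]
dial [([262.5, 300.5], 0.74)]
bushing_1 [([299.2, 258.0], 0.68)]
turned_part_3 [([357.3, 250.4], 0.84)]
tape_measure [([185.7, 187.1], 0.78)]
test_block [([204.7, 254.1], 0.65)]
wrist [0.142 0.51  0.383]
peg_top []
index_mark []
long_line []
set_button_top []
unit []
dial []
bushing_1 []
turned_part_3 []
tape_measure []
test_block []
```

```bash
python3 - <<'E'
import cv2
a=cv2.imread('pics/top0.png')[130:330,150:430]; b=cv2.imread('pics/side0.png')[200:400,130:410]
cv2.imwrite('pics/t0c.png',cv2.resize(a,None,fx=2.85,fy=2.85,interpolation=cv2.INTER_CUBIC))
cv2.imwrite('pics/s0c.png',cv2.resize(b,None,fx=2.85,fy=2.85,interpolation=cv2.INTER_CUBIC))
E
```

```text
(no output)
```

View pics/t0c.png

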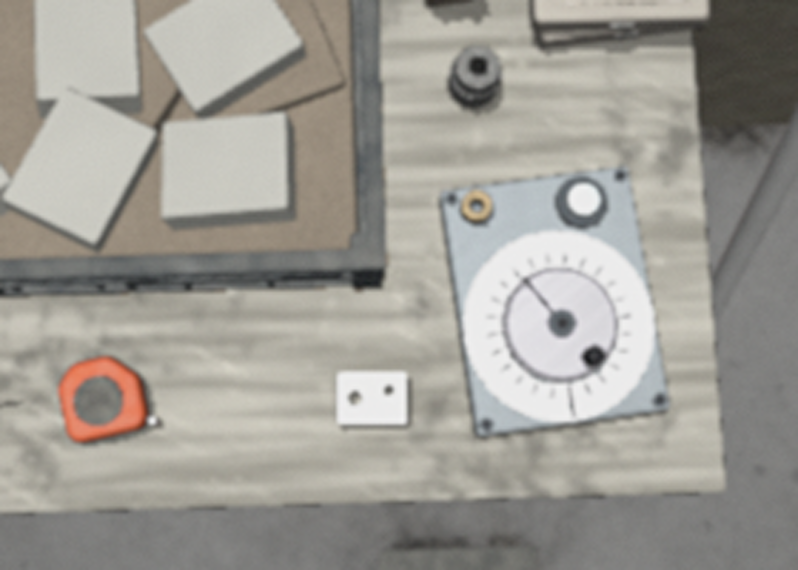

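View pics/s0c.png

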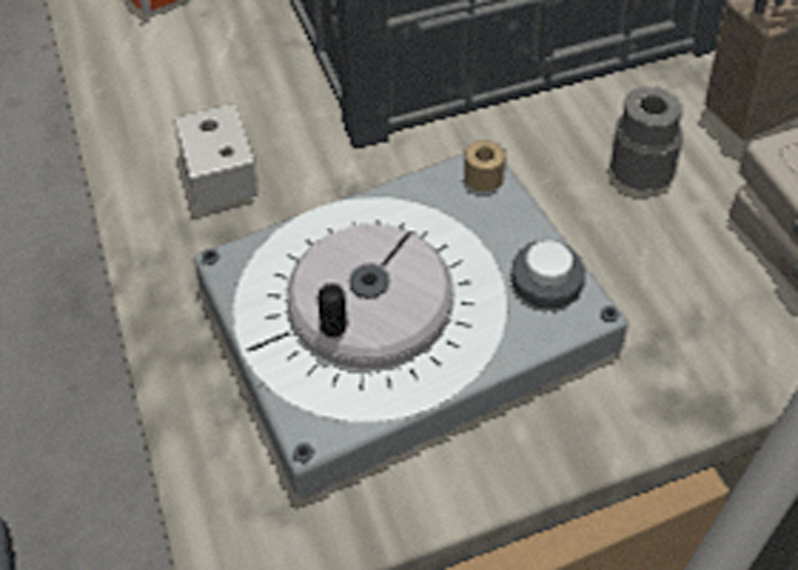

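```bash
python3 - <<'E'
from h import *
t=shot('top');s=shot('side')
ft=lambda x,y:(x/2.85+150-.3,y/2.85+130-.3); fs=lambda x,y:(x/2.85+130-.3,y/2.85+200-.3)
for n,a,b in[('hub',(562,322),(369,279)),('button',(581,199),(548,256)),('peg',(596,354),(330,290)),('bushing',(478,203),(486,153)),('turned',(478,66),(653,102)),('cratecorner?',(383,270),(350,60))]:
    X=tri([(t,ft(*a)),(s,fs(*b))]); print(n,X.round(4),'resid px',(proj(t,X)-ft(*a)).round(1),(proj(s,X)-fs(*b)).round(1))
for n,a,z in[('hub',(562,322),.05),('button',(581,199),.052),('peg',(596,354),.079),('ix',(525,279),.047),('lli',(571,380),.03),('llo',(574,416),.03),('c1',(443,197),.03),('c2',(478,437),.03),('c3',(667,408),.03),('c4',(626,169),.03)]:
    print(n,onz(t,ft(*a),z).round(4))
for n,a,z in[('hub',(369,279),.05),('button',(548,256),.052),('peg',(330,290),.079),('ix',(409,234),.047),('lli',(287,335),.03),('llo',(248,349),.03)]:
    print('s',n,onz(s,fs(*a),z).round(4))
E
```

```text
hub [ 0.5083 -0.2615  0.0482] resid px [-0.1  0.5] [ 0.7 -0.2]
button [ 0.6115 -0.2832  0.0481] resid px [-0.1  0.3] [ 0.5 -0.1]
peg [ 0.4793 -0.2829  0.0776] resid px [-0.   0.5] [ 0.7 -0.2]
bushing [ 0.6097 -0.1962  0.0512] resid px [-0.1  0.5] [ 0.7 -0.2]
turned [ 0.7263 -0.2007  0.06  ] resid px [-0.1  0.3] [ 0.4 -0.1]
cratecorner? [ 0.5494 -0.1137  0.0818] resid px [-0.2  1.5] [ 1.8 -0.4]
hub [ 0.5093 -0.2614  0.05  ]
button [ 0.6117 -0.2828  0.052 ]
peg [ 0.4802 -0.2828  0.079 ]
ix [ 0.5463 -0.2331  0.047 ]
lli [ 0.4626 -0.2692  0.03  ]
llo [ 0.4328 -0.27    0.03  ]
c1 [ 0.6208 -0.1689  0.03  ]
c2 [ 0.418  -0.1896  0.03  ]
c3 [ 0.4371 -0.3477  0.03  ]
c4 [ 0.6406 -0.3267  0.03  ]
s hub [ 0.5067 -0.2627  0.05  ]
s button [ 0.6091 -0.2859  0.052 ]
s peg [ 0.478  -0.2838  0.079 ]
s ix [ 0.5406 -0.2374  0.047 ]
s lli [ 0.4547 -0.2685  0.03  ]
s llo [ 0.4315 -0.2696  0.03  ]
```

```bash
cat >> h.py <<'E'
def rows(*wps):
    "wps: (x,y,z_tcp,psi_deg); prints rows in tool axes"
    T=T_tool(); z=T[:3,2]; psi=np.degrees(np.arctan2(z[1],z[0])); print('now',T[:3,3].round(4),'psi',round(psi,1))
    for x,y,zz,ps in wps:
        d=T[:3,:3].T@(np.array([x,y,zz])-T[:3,3])*100; sp=(psi-ps+180)%360-180
        print('{"x":%.2f,"y":%.2f,"z":%.2f,"spin":%.1f}'%(*d,sp))
C=np.array([.508,-.262])
def push(phi,gap,r=.038,z=.234):
    "pusher pose with tool z radial, gap from pusher centre to peg centre along tangent"
    f=np.radians(phi); p=C+r*np.array([np.cos(f),np.sin(f)])-gap*np.array([-np.sin(f),np.cos(f)]); return (*p,z,phi)
E
python3 - <<'E'
from h import *
rows((.25,.43,.405,67-10),(.3,.38,.405,67-21),(.34,.33,.405,67-31),(.38,.27,.405,67-42),(.40,.21,.405,67-52))
E
```

```text
now [0.2038 0.4838 0.4047] psi 67.2
{"x":-0.03,"y":-6.34,"z":-3.17,"spin":10.2}
{"x":-0.03,"y":-12.89,"z":-5.83,"spin":21.2}
{"x":-0.03,"y":-18.52,"z":-8.89,"spin":31.2}
{"x":-0.03,"y":-24.54,"z":-12.86,"spin":42.2}
{"x":-0.03,"y":-28.71,"z":-17.62,"spin":52.2}
```

```bash
python3 -m jog '[{"fingers":1,"x":0,"y":-6,"z":-3,"spin":10},{"fingers":1,"x":0,"y":-12,"z":-6,"spin":20},{"fingers":1,"x":0,"y":-17.5,"z":-9,"spin":30},{"fingers":1,"x":0,"y":-23,"z":-13,"spin":40},{"fingers":1,"x":0,"y":-27,"z":-17,"spin":50}]' 20; python3 - <<'E'
from h import *
psi=67-50
rows(*[(a,b,.405,17-10*(i+1)) for i,(a,b) in enumerate([(.41,.15),(.43,.1),(.45,.04),(.46,-.02),(.46,-.06)])])
E
```

```text
time: 2.38
tool_pos: [0.3841, 0.2284, 0.4049]
tool_rot: [0.068, 1.57, 0.362]
contact_force: [0.3, 0.7, 0.8]
opening: 0.0469
now [0.3841 0.2284 0.4049] psi 16.8
{"x":-0.01,"y":-8.26,"z":0.21,"spin":9.8}
{"x":-0.01,"y":-13.62,"z":0.67,"spin":19.8}
{"x":-0.01,"y":-19.94,"z":0.85,"spin":29.8}
{"x":-0.02,"y":-25.97,"z":0.07,"spin":39.8}
{"x":-0.02,"y":-29.80,"z":-1.08,"spin":49.8}
```

```bash
python3 -m jog '[{"fingers":1,"y":-6,"z":0.2,"spin":10},{"fingers":1,"y":-12,"z":0.6,"spin":20},{"fingers":1,"y":-18,"z":0.8,"spin":30},{"fingers":1,"y":-24,"z":0.3,"spin":40},{"fingers":1,"y":-29.8,"z":-1,"spin":50}]'; python3 - <<'E'
from h import *
rows(*[(a,b,.405,-33-10*(i+1)) for i,(a,b) in enumerate([(.46,-.1),(.46,-.15),(.46,-.2),(.45,-.23),(.45,-.23)])])
E
```

```text
now [0.3841 0.2284 0.4049] psi 16.8
{"x":-0.02,"y":-33.63,"z":-2.24,"spin":59.8}
{"x":-0.02,"y":-38.42,"z":-3.69,"spin":69.8}
{"x":-0.02,"y":-43.20,"z":-5.14,"spin":79.8}
{"x":-0.02,"y":-45.79,"z":-6.96,"spin":89.8}
{"x":-0.02,"y":-45.79,"z":-6.96,"spin":99.8}$[0]: bad value
```

```bash
python3 -m jog '[{"fingers":1,"x":0,"y":-6,"z":0.2,"spin":10},{"fingers":1,"x":0,"y":-12,"z":0.6,"spin":20},{"fingers":1,"x":0,"y":-18,"z":0.8,"spin":30},{"fingers":1,"x":0,"y":-24,"z":0.3,"spin":40},{"fingers":1,"x":0,"y":-29.8,"z":-1,"spin":50}]'; python3 - <<'E'
from h import *
rows(*[(a,b,.405,-33-10*(i+1)) for i,(a,b) in enumerate([(.46,-.1),(.46,-.15),(.46,-.2),(.45,-.23),(.45,-.23)])])
E
```

```text
time: 3.0
tool_pos: [0.4617, -0.0596, 0.4048]
tool_rot: [0.562, 1.57, -0.018]
contact_force: [0.8, 0.1, 0.1]
opening: 0.0009
now [ 0.4617 -0.0596  0.4048] psi -33.2
{"x":-0.02,"y":-3.48,"z":2.07,"spin":9.8}
{"x":-0.02,"y":-7.66,"z":4.80,"spin":19.8}
{"x":-0.02,"y":-11.85,"z":7.54,"spin":29.8}
{"x":-0.02,"y":-14.91,"z":8.35,"spin":39.8}
{"x":-0.02,"y":-14.91,"z":8.35,"spin":49.8}
```

```bash
python3 -m jog '[{"fingers":1,"x":0,"y":-3.5,"z":2,"spin":10},{"fingers":1,"x":0,"y":-7.7,"z":4.8,"spin":20},{"fingers":1,"x":0,"y":-11.9,"z":7.5,"spin":30},{"fingers":1,"x":0,"y":-14.9,"z":8.4,"spin":40},{"fingers":1,"x":0,"y":-14.9,"z":8.4,"spin":50}]'; python3 - <<'E'
from h import *
# wrist look: measure peg/hub with the wrist as a check
p=shot('wrist'); save(p,'w1.png')
for n,X in[('hub',(*C,.05)),('peg',(.479,-.283,.079)),('button',(.6105,-.2845,.052))]: print(n,proj(p,X).round(1))
q=push(-143.5,.036); print(q)
rows((.45,-.245,.405,-93),(q[0],q[1],.40,-103),(q[0],q[1],.38,-113),(q[0],q[1],.34,-123),(q[0],q[1],.30,-133))
E
```

```text
time: 3.62
tool_pos: [0.4506, -0.2305, 0.4045]
tool_rot: [-0.91, 1.57, -2.365]
contact_force: [-0.6, 0.5, 0.1]
opening: 0.001
hub [324.6 128.3]
peg [348.6 168.3]
button [370.8   3.2]
(np.float64(0.4560398189734975), np.float64(-0.25566441891433117), 0.234, -143.5)
now [ 0.4508 -0.2295  0.4045] psi -83.7
{"x":-0.05,"y":-0.25,"z":1.53,"spin":9.3}
{"x":0.45,"y":0.23,"z":2.65,"spin":19.3}
{"x":2.45,"y":0.23,"z":2.66,"spin":29.3}
{"x":6.45,"y":0.23,"z":2.66,"spin":39.3}
{"x":10.45,"y":0.23,"z":2.66,"spin":49.3}
```

View pics/w1.png

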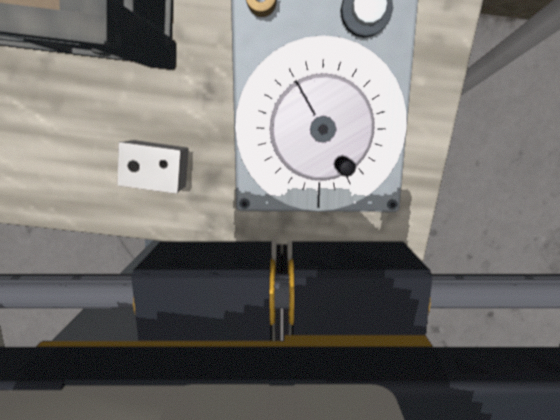

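```bash
python3 -m jog '[{"fingers":1,"x":0,"y":-0.2,"z":1.5,"spin":10},{"fingers":1,"x":0.4,"y":0.2,"z":2.6,"spin":20},{"fingers":1,"x":2.4,"y":0.2,"z":2.6,"spin":30},{"fingers":1,"x":6,"y":0.2,"z":2.6,"spin":40},{"fingers":1,"x":10,"y":0.2,"z":2.6,"spin":50}]'; python3 - <<'E'
from h import *
p=shot('wrist'); T=np.array(p['T_tool_cam']); print(T.round(3).tolist(),np.round(p['mtx'],0).tolist())
Ti=np.linalg.inv(T)
for x in(.1,.178):
  for y in(-.0095,.0095):
    for z in(-.019,.019):
      c=Ti@[x,y,z,1];q=np.array(p['mtx'])@c[:3];print(x,y,z,(q[:2]/q[2]).round(0))
p=shot('side');save(p,'s1.png'); a=cv2.imread('pics/s1.png')[130:400,130:430]; cv2.imwrite('pics/s1c.png',cv2.resize(a,None,fx=2.2,fy=2.2))
q=push(-143.5,.036)
rows((q[0],q[1],.28,-143.5),(q[0],q[1],.26,-143.5),(q[0],q[1],.234,-143.5))
E
```

```text
time: 4.3
tool_pos: [0.4566, -0.2536, 0.3042]
tool_rot: [1.752, 1.569, -0.569]
contact_force: [0.6, -0.2, -0.0]
opening: 0.0001
[[-0.001, -0.252, 0.968, 0.021], [0.0, -0.968, -0.252, 0.067], [1.0, 0.0, 0.001, -0.0], [0.0, 0.0, 0.0, 1.0]] [[369.0, 0.0, 281.0], [0.0, 369.0, 208.0], [0.0, 0.0, 1.0]]
0.1 -0.0095 -0.019 [209. 418.]
0.1 -0.0095 0.019 [356. 418.]
0.1 0.0095 -0.019 [205. 355.]
0.1 0.0095 0.019 [359. 355.]
0.178 -0.0095 -0.019 [241. 283.]
0.178 -0.0095 0.019 [323. 283.]
0.178 0.0095 -0.019 [240. 244.]
0.178 0.0095 0.019 [324. 244.]
now [ 0.4554 -0.2527  0.3012] psi -132.8
{"x":2.11,"y":0.26,"z":0.17,"spin":10.7}
{"x":4.11,"y":0.28,"z":0.17,"spin":10.7}
{"x":6.71,"y":0.30,"z":0.17,"spin":10.7}
```

View pics/s1c.png

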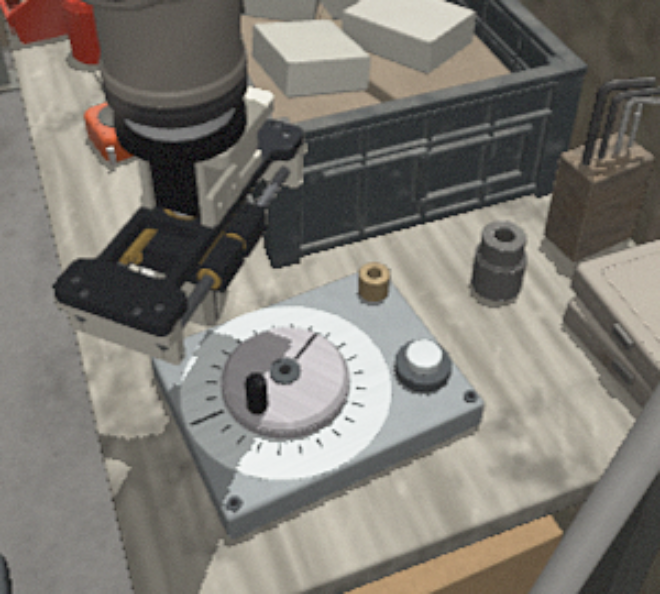

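```bash
python3 -m jog '[{"fingers":1,"x":2,"y":0.3,"z":0.2,"spin":10},{"fingers":1,"x":4,"y":0.3,"z":0.2,"spin":11},{"fingers":1,"x":5.5,"y":0.3,"z":0.2,"spin":11},{"fingers":1,"x":6.5,"y":0.3,"z":0.2,"spin":11},{"fingers":1,"x":6.7,"y":0.3,"z":0.2,"spin":11}]'; python3 - <<'E'
from h import *
p=shot('side');save(p,'s2.png'); a=cv2.imread('pics/s2.png')[200:400,130:410]; cv2.imwrite('pics/s2c.png',cv2.resize(a,None,fx=2.85,fy=2.85))
rows(*[push(-143.5,g) for g in(.03,.025,.02,.0175)])
E
```

```text
time: 5.03
tool_pos: [0.4573, -0.2573, 0.2376]
tool_rot: [-1.552, 1.57, 2.222]
contact_force: [0.5, 0.5, -0.3]
opening: 0.0003
now [ 0.4574 -0.2573  0.2377] psi -143.8
{"x":0.37,"y":0.39,"z":0.01,"spin":-0.3}
{"x":0.37,"y":0.89,"z":0.00,"spin":-0.3}
{"x":0.37,"y":1.39,"z":0.00,"spin":-0.3}
{"x":0.37,"y":1.64,"z":0.00,"spin":-0.3}
```

View pics/s2c.png

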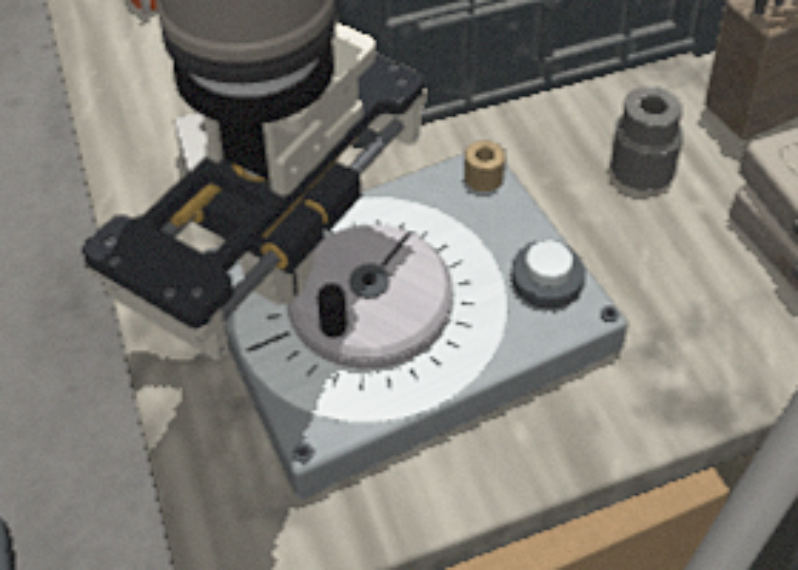

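```bash
python3 - <<'E'
from h import *
rows(push(-143.5,.025),push(-143.5,.0175),*[push(f,.0175) for f in(-138,-130,-122)])
E
```

```text
now [ 0.4574 -0.2573  0.2377] psi -143.8
{"x":0.37,"y":0.89,"z":0.00,"spin":-0.3}
{"x":0.37,"y":1.64,"z":0.00,"spin":-0.3}
{"x":0.37,"y":2.01,"z":0.15,"spin":-5.8}
{"x":0.37,"y":2.58,"z":0.30,"spin":-13.8}
{"x":0.37,"y":3.16,"z":0.37,"spin":-21.8}
```

```bash
python3 -m jog '[{"fingers":1,"x":0,"y":0.9,"z":0,"spin":0},{"fingers":1,"x":0,"y":1.6,"z":0,"spin":0},{"fingers":1,"x":0,"y":2,"z":0.2,"spin":-6},{"fingers":1,"x":0,"y":2.6,"z":0.3,"spin":-14},{"fingers":1,"x":0,"y":3.2,"z":0.4,"spin":-22}]'; python3 - <<'E'
from h import *
rows(*[push(f,.0175) for f in(-122,-114,-106,-98,-90,-82)])
E
```

```text
time: 5.7
tool_pos: [0.4729, -0.2853, 0.2378]
tool_rot: [-2.055, 1.569, 2.107]
contact_force: [-1.0, 3.5, 1.1]
opening: 0.0004
now [ 0.4729 -0.2853  0.2378] psi -121.6
{"x":0.38,"y":-0.01,"z":-0.04,"spin":0.4}
{"x":0.38,"y":0.54,"z":0.17,"spin":-7.6}
{"x":0.38,"y":1.10,"z":0.31,"spin":-15.6}
{"x":0.38,"y":1.69,"z":0.36,"spin":-23.6}
{"x":0.38,"y":2.27,"z":0.33,"spin":-31.6}
{"x":0.38,"y":2.84,"z":0.22,"spin":-39.6}
```

```bash
python3 -m jog '[{"fingers":1,"x":0.2,"y":0.5,"z":0.2,"spin":-8},{"fingers":1,"x":0.2,"y":1.1,"z":0.3,"spin":-16},{"fingers":1,"x":0.2,"y":1.7,"z":0.4,"spin":-24},{"fingers":1,"x":0.2,"y":2.3,"z":0.3,"spin":-32},{"fingers":1,"x":0.2,"y":2.8,"z":0.2,"spin":-40}]'; python3 - <<'E'
from h import *
p=shot('side');save(p,'s3.png'); a=cv2.imread('pics/s3.png')[200:400,130:410]; cv2.imwrite('pics/s3c.png',cv2.resize(a,None,fx=2.85,fy=2.85))
rows(*[push(f,.0175) for f in(-82,-74,-66,-58,-50,-42)])
E
```

```text
time: 6.32
tool_pos: [0.4953, -0.3025, 0.2356]
tool_rot: [-1.909, 1.569, 2.95]
contact_force: [-4.3, 0.0, 1.4]
opening: 0.0004
now [ 0.4958 -0.3026  0.2356] psi -81.3
{"x":0.16,"y":0.02,"z":-0.05,"spin":0.7}
{"x":0.16,"y":0.57,"z":0.16,"spin":-7.3}
{"x":0.16,"y":1.13,"z":0.30,"spin":-15.3}
{"x":0.16,"y":1.72,"z":0.35,"spin":-23.3}
{"x":0.16,"y":2.30,"z":0.33,"spin":-31.3}
{"x":0.16,"y":2.87,"z":0.22,"spin":-39.3}
```

View pics/s3c.png

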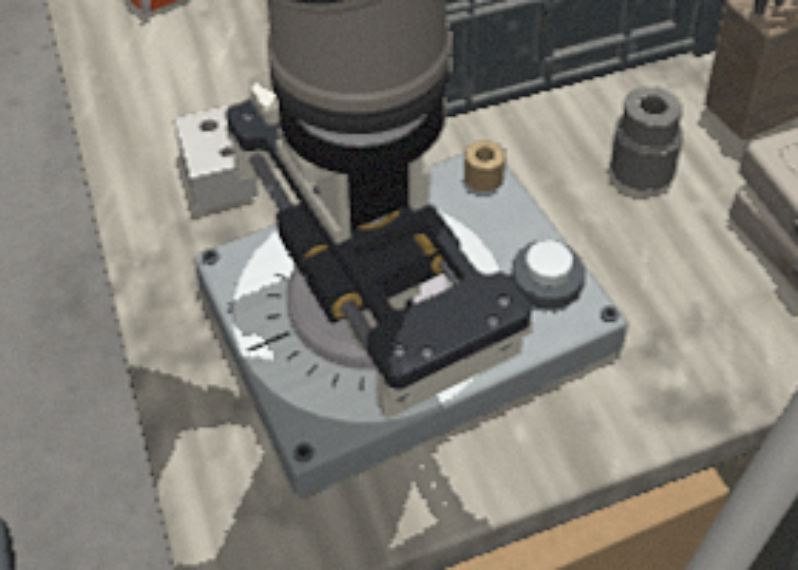

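```bash
python3 -m jog '[{"fingers":1,"x":0,"y":0.6,"z":0.2,"spin":-8},{"fingers":1,"x":0,"y":1.1,"z":0.3,"spin":-16},{"fingers":1,"x":0,"y":1.7,"z":0.4,"spin":-24},{"fingers":1,"x":0,"y":2.3,"z":0.3,"spin":-32},{"fingers":1,"x":0,"y":2.9,"z":0.2,"spin":-40}]'; python3 - <<'E'
from h import *
rows(*[push(f,.0175) for f in(-42,-34,-26,-18,-10)])
E
```

```text
time: 7.0
tool_pos: [0.5245, -0.3008, 0.2357]
tool_rot: [-1.293, 1.569, -2.021]
contact_force: [-3.0, -3.3, -0.6]
opening: 0.0003
now [ 0.5245 -0.3008  0.2357] psi -41.7
{"x":0.17,"y":0.03,"z":-0.02,"spin":0.3}
{"x":0.17,"y":0.57,"z":0.19,"spin":-7.7}
{"x":0.17,"y":1.14,"z":0.32,"spin":-15.7}
{"x":0.17,"y":1.72,"z":0.37,"spin":-23.7}
{"x":0.17,"y":2.31,"z":0.34,"spin":-31.7}
```

```bash
python3 -m jog '[{"fingers":1,"x":0,"y":0.6,"z":0.2,"spin":-8},{"fingers":1,"x":0,"y":1.1,"z":0.3,"spin":-16},{"fingers":1,"x":0,"y":1.7,"z":0.4,"spin":-24},{"fingers":1,"x":0,"y":2.3,"z":0.3,"spin":-31},{"fingers":1,"x":0,"y":2.3,"z":0.3,"spin":-31}]'; python3 - <<'E'
from h import *
s=shot('side');t=shot('top');w=shot('wrist')
for n,p in(('s',s),('t',t),('w',w)): save(p,n+'4.png')
a=cv2.resize(s['color'][230:370,160:400],None,fx=1.65,fy=1.65); b=cv2.resize(t['color'][180:300,280:400],(231,231)); c=w['color']
im=np.zeros((600,800,3),np.uint8); im[:231,:396]=a; im[:231,400:631]=b; c=cv2.resize(c,(480,360)); im[235:595,:480]=c
cv2.imwrite('pics/m4.png',im[:,:,::-1])
rows(*[push(f,.0175) for f in(-10,-4,0,4)])
E
```

```text
time: 7.62
tool_pos: [0.5426, -0.2853, 0.2359]
tool_rot: [-0.539, 1.569, -0.731]
contact_force: [-0.4, -2.9, -1.2]
opening: 0.0005
now [ 0.5424 -0.2853  0.236 ] psi -11.0
{"x":0.20,"y":-0.06,"z":0.01,"spin":-1.0}
{"x":0.20,"y":0.35,"z":0.16,"spin":-7.0}
{"x":0.20,"y":0.63,"z":0.24,"spin":-11.0}
{"x":0.20,"y":0.92,"z":0.30,"spin":-15.0}
```

View pics/m4.png

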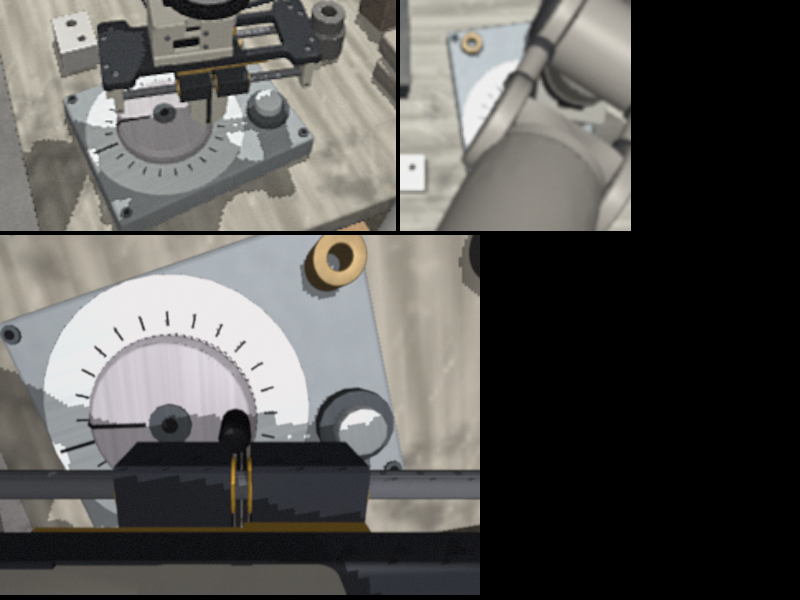

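```bash
cat >> h.py <<'E'
def ang(p,hub,ix,ll):
    h=onz(p,hub,.05)[:2]; i=onz(p,ix,.047)[:2]; lo=onz(p,ll,.03)[:2]
    A=lambda v:np.degrees(np.arctan2(*v[::-1]))
    print('hub',h.round(4),'index ang',A(h-i).round(2),np.linalg.norm(h-i).round(4),'long ang',A(h-lo).round(2),np.linalg.norm(h-lo).round(4))
E
python3 - <<'E'
from h import *
w=shot('wrist'); f=lambda x,y:(x/.857-.1,(y-235)/.857-.1)
ang(w,f(170,425),f(92,426),f(62,452)); ang(w,f(170,425),f(110,425.7),f(80,447))
# crop enlarged
c=w['color'][180:280,50:250]; cv2.imwrite('pics/w5c.png',cv2.resize(c,None,fx=4,fy=4,interpolation=cv2.INTER_CUBIC)[:,:,::-1])
E
```

```text
hub [ 0.508 -0.26 ] index ang -9.08 0.044 long ang 6.87 0.0767
hub [ 0.508 -0.26 ] index ang -8.81 0.034 long ang 7.25 0.0646
```

View pics/w5c.png

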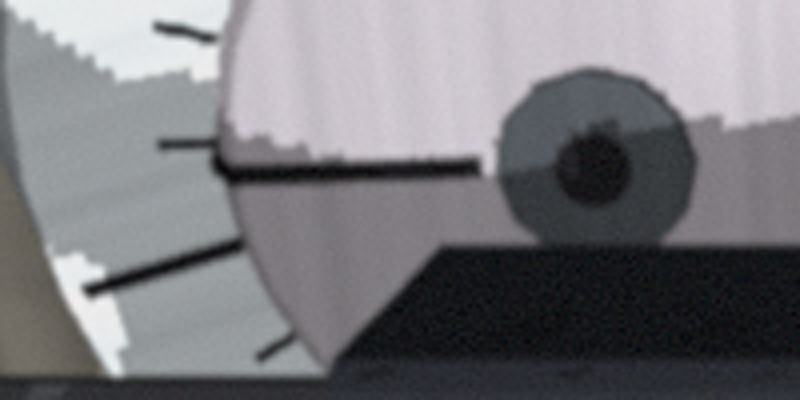

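```bash
cat >> h.py <<'E'
def seg(p,a,b,z):
    d=(onz(p,b,z)-onz(p,a,z))[:2]; return np.degrees(np.arctan2(d[1],d[0])).round(2),np.linalg.norm(d).round(4)
E
python3 - <<'E'
from h import *
w=shot('wrist'); g=lambda x,y:(x/4+49.6,y/4+179.6)
print(seg(w,g(230,176),g(478,166),.047),seg(w,g(90,290),g(241,243),.03))
ang(w,g(592,168),g(230,176),g(90,290))
print(seg(w,g(158,145),g(213,143),.03),seg(w,g(258,359),g(292,335),.03))
rows(*[push(f,.0175) for f in(-11,-8,-4,0,4)])
E
```

```text
(np.float64(-8.57), np.float64(0.0296)) (np.float64(6.61), np.float64(0.022))
hub [ 0.5077 -0.26  ] index ang -8.5 0.0438 long ang 6.57 0.0763
(np.float64(-8.82), np.float64(0.0072)) (np.float64(24.07), np.float64(0.0061))
now [ 0.5424 -0.2852  0.236 ] psi -11.0
{"x":0.20,"y":-0.13,"z":-0.02,"spin":0.0}
{"x":0.20,"y":0.08,"z":0.07,"spin":-3.0}
{"x":0.20,"y":0.35,"z":0.17,"spin":-7.0}
{"x":0.20,"y":0.63,"z":0.25,"spin":-11.0}
{"x":0.20,"y":0.92,"z":0.31,"spin":-15.0}
```

```bash
python3 -m jog '[{"fingers":1,"x":0,"y":0.25,"z":0.1,"spin":-4},{"fingers":1,"x":0,"y":0.5,"z":0.2,"spin":-7},{"fingers":1,"x":0,"y":0.75,"z":0.25,"spin":-11},{"fingers":1,"x":0,"y":0.95,"z":0.3,"spin":-14},{"fingers":1,"x":0,"y":0.95,"z":0.3,"spin":-14}]'; python3 - <<'E'
from h import *
w=shot('wrist'); save(w,'w6.png'); print(T_tool()[:3,3])
c=w['color'][160:300,30:230]; cv2.imwrite('pics/w6c.png',cv2.resize(c,None,fx=4,fy=4,interpolation=cv2.INTER_CUBIC)[:,:,::-1])
E
```

```text
time: 8.5
tool_pos: [0.5472, -0.2761, 0.236]
tool_rot: [-0.432, 1.569, -0.378]
contact_force: [2.7, -3.4, 0.0]
opening: 0.0002
[ 0.54715724 -0.27611824  0.23602681]
```

View pics/w6c.png

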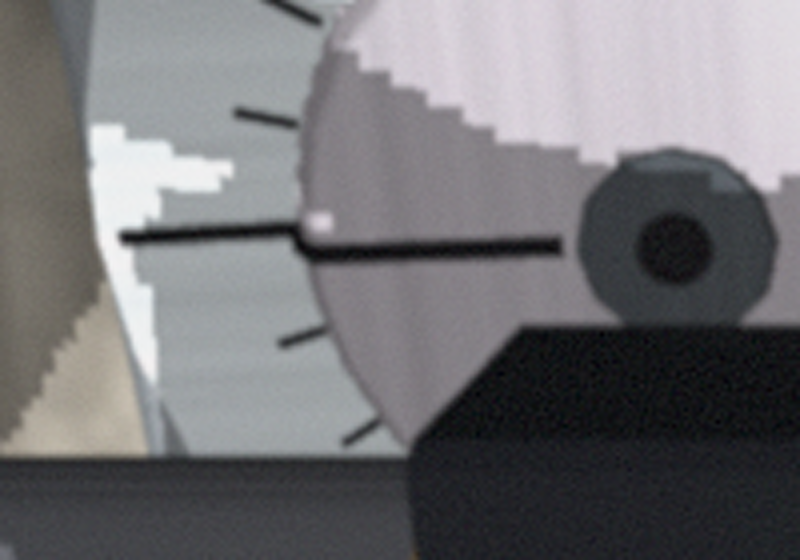

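```bash
python3 - <<'E'
from h import *
w=shot('wrist'); g=lambda x,y:(x/4+29.6,y/4+159.6)
print(seg(w,g(310,254),g(560,245),.047),seg(w,g(122,238),g(295,229),.03))
ang(w,g(673,247),g(310,254),g(122,238))
a=onz(w,g(305,245),.037)
print(np.linalg.norm(onz(w,g(304,250),.047)-onz(w,g(673,247),.05)))
E
```

```text
(np.float64(5.21), np.float64(0.0298)) (np.float64(6.14), np.float64(0.0227))
hub [ 0.5075 -0.2599] index ang 5.37 0.0439 long ang 6.62 0.0766
0.044615937171956846
```

```bash
python3 -m jog '[{"fingers":1,"x":0,"y":0.07,"z":0,"spin":0},{"fingers":1,"x":0,"y":0.07,"z":0,"spin":0},{"fingers":1,"x":0,"y":-0.8,"z":0,"spin":0},{"fingers":1,"x":0,"y":-2,"z":0,"spin":0},{"fingers":1,"x":-3,"y":-2,"z":0,"spin":0}]'; python3 - <<'E'
from h import *
b=(.6103,-.2843)
rows((*b,.28,3),(*b,.26,3),(*b,.24,3),(*b,.2295,3),(*b,.223,3))
w=shot('wrist'); save(w,'w7.png')
for n,X in[('hub',(.5075,-.26,.05)),('button',(*b,.052))]: print(n,proj(w,X).round(1))
cv2.imwrite('pics/w7c.png',w['color'][:,:,::-1])
E
```

```text
time: 9.22
tool_pos: [0.5471, -0.2967, 0.2633]
tool_rot: [2.462, 1.564, 2.516]
contact_force: [0.5, -0.9, 0.5]
opening: 0.0006
now [ 0.5471 -0.2967  0.2633] psi 3.1
{"x":-1.69,"y":0.91,"z":6.37,"spin":0.1}
{"x":0.31,"y":0.90,"z":6.38,"spin":0.1}
{"x":2.31,"y":0.89,"z":6.39,"spin":0.1}
{"x":3.36,"y":0.89,"z":6.40,"spin":0.1}
{"x":4.01,"y":0.88,"z":6.40,"spin":0.1}
hub [212.1 170.7]
button [402.1 226.5]
```

View pics/w7c.png

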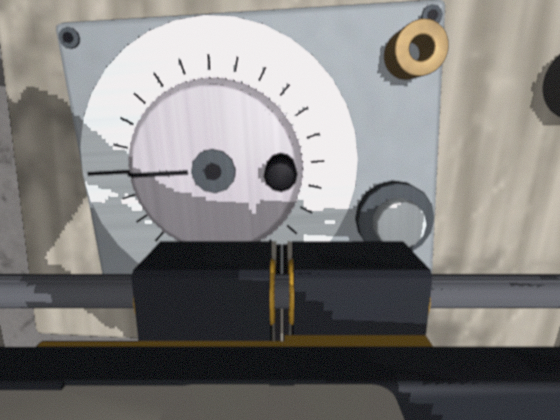

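```bash
python3 -m jog '[{"fingers":1,"x":-2,"y":0,"z":0,"spin":0},{"fingers":1,"x":-2,"y":0.9,"z":3,"spin":0},{"fingers":1,"x":-2,"y":0.9,"z":6.4,"spin":0},{"fingers":1,"x":-0.5,"y":0.9,"z":6.4,"spin":0},{"fingers":1,"x":1,"y":0.9,"z":6.4,"spin":0}]'; python3 - <<'E'
from h import *
b=(.6103,-.2843)
s=shot('side'); save(s,'s8.png'); c=np.vstack([cv2.resize(s['color'][230:330,210:390],None,fx=4,fy=4)]); cv2.imwrite('pics/s8c.png',c[:,:,::-1])
rows((*b,.2325,3),(*b,.23,3),(*b,.224,3))
E
```

```text
time: 9.9
tool_pos: [0.6107, -0.2836, 0.2539]
tool_rot: [2.57, 1.568, 2.625]
contact_force: [0.1, -0.9, -0.6]
opening: 0.0008
now [ 0.6099 -0.2834  0.2515] psi 3.1
{"x":1.90,"y":-0.10,"z":0.04,"spin":0.1}
{"x":2.15,"y":-0.10,"z":0.04,"spin":0.1}
{"x":2.75,"y":-0.11,"z":0.05,"spin":0.1}
```

View pics/s8c.png

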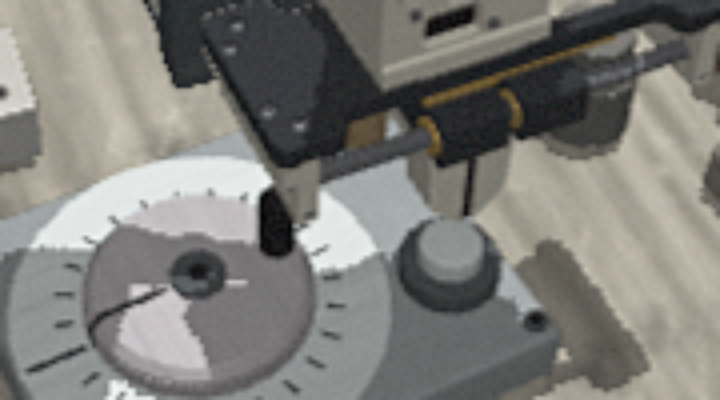

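```bash
python3 - <<'E'
from h import *
s=shot('side'); T=T_tool()
pix=lambda u,v:(u/4+209.6,v/4+229.6)
o,d=ray(s,pix(305,225))
# ray in tool coords
Ti=np.linalg.inv(T); o2=Ti[:3,:3]@o+Ti[:3,3]; d2=Ti[:3,:3]@d
for z in(-.08,-.09,-.095,-.1): k=(z-o2[2])/d2[2]; print((o2+d2*k).round(3),(o+d*k).round(3))
f=lambda q:((np.array(q)-[209.6,229.6])*4).round(0)
for a in((.178,-.0095,-.019),(.178,-.0095,.019),(.178,0,0),(.178,.0095,-.019),(.112,-.0375,-.095)):
    print(a,f(proj(s,(T@[*a,1])[:3])))
print('peg top',f(proj(s,(.544,-.2575,.079))),'button',f(proj(s,(.6103,-.2843,.052))))
E
```

```text
[ 0.123 -0.029 -0.08 ] [ 0.531 -0.317  0.13 ]
[ 0.095 -0.05  -0.09 ] [ 0.522 -0.338  0.158]
[ 0.081 -0.06  -0.095] [ 0.518 -0.348  0.172]
[ 0.067 -0.07  -0.1  ] [ 0.514 -0.359  0.185]
(0.178, -0.0095, -0.019) [420. 230.]
(0.178, -0.0095, 0.019) [502. 201.]
(0.178, 0, 0) [450. 199.]
(0.178, 0.0095, -0.019) [398. 197.]
(0.112, -0.0375, -0.095) [276. 236.]
peg top [279. 191.] button [451. 236.]
```

```bash
python3 -m jog '[{"fingers":1,"x":1,"y":-0.1,"z":0,"spin":0},{"fingers":1,"x":1.6,"y":-0.1,"z":0,"spin":0},{"fingers":1,"x":1.8,"y":-0.1,"z":0,"spin":0},{"fingers":1,"x":1.8,"y":-0.1,"z":0,"spin":0}]'; python3 -c "
from h import *
rows((.6103,-.2843,.23,3))"
```

```text
time: 10.5
tool_pos: [0.6115, -0.2844, 0.2378]
tool_rot: [0.113, 1.571, 0.168]
contact_force: [0.5, -0.1, -0.3]
opening: 0.0002
now [ 0.6115 -0.2844  0.2378] psi 3.2
{"x":0.78,"y":0.02,"z":-0.12,"spin":0.2}
```

```bash
python3 -m jog '[{"fingers":1,"x":0.6,"y":0,"z":-0.1,"spin":0},{"fingers":1,"x":0.9,"y":0,"z":-0.1,"spin":0},{"fingers":1,"x":1.1,"y":0,"z":-0.1,"spin":0},{"fingers":1,"x":1.1,"y":0,"z":-0.1,"spin":0}]'
```

```text
time: 11.0
tool_pos: [0.6104, -0.2845, 0.2269]
tool_rot: [2.67, 1.571, 2.725]
contact_force: [-1.0, 1.0, 4.6]
opening: 0.0003
```

```bash
python3 -m jog '[{"fingers":1,"x":0.2,"y":0,"z":0,"spin":0},{"fingers":1,"x":0.3,"y":0,"z":0,"spin":0},{"fingers":1,"x":0.4,"y":0,"z":0,"spin":0},{"fingers":1,"x":0.4,"y":0,"z":0,"spin":0}]'
```

```text
time: 11.5
tool_pos: [0.6104, -0.2844, 0.2242]
tool_rot: [-0.724, 1.57, -0.669]
contact_force: [-4.2, 1.8, 11.4]
opening: -0.0
```

```bash
python3 -m jog '[{"fingers":1,"x":0.15,"y":0,"z":0,"spin":0},{"fingers":1,"x":0.15,"y":0,"z":0,"spin":0}]'; python3 -m jog '[{"fingers":1,"x":-1,"y":0,"z":0,"spin":0},{"fingers":1,"x":-4,"y":0,"z":0,"spin":0},{"fingers":1,"x":-8,"y":0,"z":0,"spin":0},{"fingers":1,"x":-12,"y":0,"z":0,"spin":0},{"fingers":1,"x":-12,"y":-3,"z":-3,"spin":0}]'; python3 - <<'E'
from h import *
w=shot('wrist');s=shot('side'); im=np.vstack([cv2.resize(s['color'][230:340,200:400],None,fx=2.8,fy=2.8),w['color'][:290]]); cv2.imwrite('pics/f.png',im[:,:,::-1])
for n in('bushing_1','turned_part_3','tape_measure','test_block'): print(n,[(np.round(d['xy'],1).tolist(),round(d['conf'],2)) for d in robot.look_for(n,s)[:1]])
print(robot.observe()['contact_force'])
E
```

```text
time: 11.75
tool_pos: [0.6104, -0.2844, 0.224]
tool_rot: [-0.693, 1.57, -0.638]
contact_force: [-7.5, 3.8, 19.1]
opening: 0.0006
time: 12.38
tool_pos: [0.5839, -0.3148, 0.3449]
tool_rot: [-0.539, 1.563, -0.48]
contact_force: [0.3, -0.5, -1.4]
opening: 0.0004
bushing_1 [([298.7, 260.3], 0.57)]
turned_part_3 [([359.0, 250.5], 0.72)]
tape_measure [([182.5, 187.4], 0.67)]
test_block [([204.2, 254.1], 0.89)]
[-0.2412667   0.04810188  0.57211554]
```

View pics/f.png

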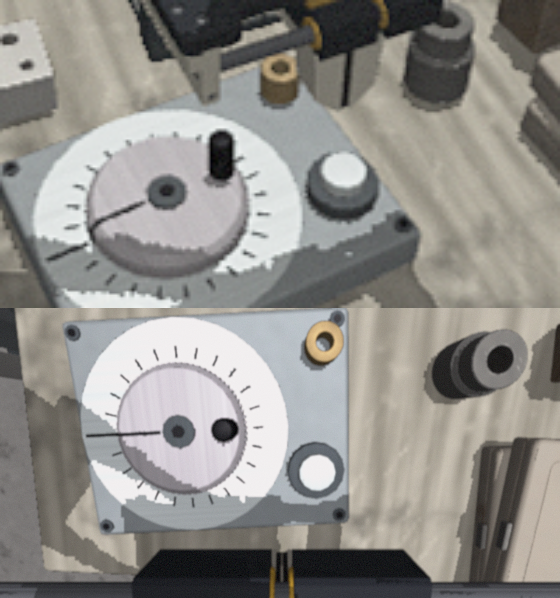

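```bash
python3 - <<'E'
from h import *
w=shot('wrist'); ang(w,(178,124),(121,127),(87,128)); print(robot.observe()['time'],robot.hand_in())
E
```

```text
hub [ 0.5053 -0.2599] index ang 6.17 0.0422 long ang 5.88 0.0757
the job is handed in; nothing more can be done
12.725 None
```

I pushed the peg about 150° counter-clockwise with the closed fingertips, pressed the button down and let it come up. I then lifted clear and handed the job in at about 12.7 s.

- **Dial:** the last wrist picture puts the index line at 6.2° and the long line at 5.9°. That 0.3° gap is about 0.3 mm at the rim, and the hand-read points are good to roughly 1°. The force readings at the end of each pushing move were about 3–5 N.
- **Button:** it stopped at a fingertip height of about 46 mm, the level the text gives for fully down. The force rose to 19 N there. In the last picture it looks up again, though I did not measure its height.
- **Loose things:** in the side view before and after, the networks placed them within about 3 px of where they started. Both pictures look unchanged. I did not measure their displacement in mm.
- **Disagreements:** the points I triangulated at the start came out 1–4 mm low: button top 48 mm against 52 mm given, hub 48 mm against 50 mm, peg top 78 mm against 79 mm. The top and side views differ by about 2–3 mm in the plane. The tool was at rest with no contact force at the end.
- **Pictures:** I viewed 11, one past the budget.

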